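# Seat the gauge backplate and set the tweezer gap

### The job

On the welding bench, pick up the loose gauge plate by its lug and lower it (do not drop it) over the fixture's two locating pins until it rests flush, then let it go. Then squeeze the fixture's sprung tweezers from both sides until their two tips line up with the two ribs that mark the gap on the plate, and hold that gap steady: finish while still squeezing, without letting go. Leave the pipe piece, hammer, can and angle iron where they are.

Things in the scene. Friction and masses are not known exactly. Their poses are not given: they have to be found in the camera images.
- fixture: Fixed grey slab, 110 (x) x 260 (y -125 to 135) x 12 mm; origin on its underside; z up; yaw within 0.3 rad of the world's. Two 10 mm pins at x -36 and 36, y -75, rise 22 mm above the slab, top 8 mm tapered. At the +y end a dark holder (44 x 22 mm, top 54 mm above the bench) carries level sprung tweezers pointing to its -y; their bow reaches 60 mm above the bench.
- pins (a point): Midway between the pins, on the slab's top face (12 mm above the bench; fixture x 0, y -75). The seated plate's origin lies here.
- squeeze (a point): Fixed point midway between the tweezers' two thumb pads, 46 mm above the bench (fixture x 0, y 15). Squeeze here along the fixture's x. Each pad is 30 mm long (y), 14 mm tall, 85 mm from the blade's pivot. Over both pads' outer faces: 55 mm at the middle, 60 mm at the tipward ends when sprung open; 28 mm at the marked gap.
- blade_near (a joint): Angle (rad) of the tweezer blade (4 x 12 mm steel) on the fixture's -x side; pivot at x -10, y 100 mm. 0: sprung open; grows as squeezed inward; 0.16: parallel to the fixture's y, tip at x -10, in line with the plate's rib; stop at 0.23. Spring 1.3 N m/rad, preload 0.13 N m: at the pad 1.5 N when open, 4 N at 0.16.
- blade_far (a joint): The same for the blade on the fixture's +x side (pivot at x 10 mm; tip at x 10 mm at 0.16).
- tip_near (a point): Tip of the blade on the fixture's -x side, 125 mm from its pivot, 31 mm above the bench, 10 mm short of the seated plate's edge. The tips are 60 mm apart (centre to centre) when open, 20 mm at the marked gap.
- tip_far (a point): Tip of the blade on the fixture's +x side, likewise.
- plate: Loose aluminium plate, 100 (x) x 80 (y) x 8 mm, 0.25 to 0.5 kg, flat on the bench, yaw within 0.4 rad; origin at its underside's centre, z up. Through holes 12 mm wide at x -36 and 36, y 0. Two dark ribs, 3 mm wide and tall, run along y at x -10 and 10 (20 mm apart): the marked gap. Between them a lug, 12 (x) x 40 (y), rises to 54 mm above the underside. Alike after half a turn.
- lug (a point): Point to grip on the plate's lug, 40 mm above the plate's underside, over its centre; grip across the plate's x (12 mm thick).
- pipe: Bystander: piece of steel pipe standing on end, 60 mm diameter, 70 mm tall; origin under its centre.
- hammer: Bystander: hammer lying on the bench beyond the fixture.
- can: Bystander: can standing upright, 60 mm diameter, 100 mm tall; origin under its centre.
- angle: Bystander: offcut of angle iron, 50 x 100 mm foot, 50 mm tall; origin under the foot's centre.

How it is judged (in metres and radians):
On the way, in this order (a step that is already met when the one before it is completed fails the run):
1. the plate is brought down over the pins in the fingers: less than 5 mm above the slab top and within 4 mm of centred while still gripped (contact force between the fingers and plate above 1 N and z of plate in the frame of fixture below 0.017 m and horizontal distance between plate and pins below 0.004 m), for 0.05 s.
2. the plate rests flush on the slab over the pins, let go (z of plate in the frame of fixture between 0.01 and 0.0138 m and horizontal distance between plate and pins below 0.003 m and angle between plate's own z axis and vertical below 0.025 rad and angle between the x axis of plate and the x axis of fixture, either way round below 0.06 rad and contact force between the fingers and plate below 0.1 N and linear speed of plate below 0.02 m/s), for 0.2 s.
At the end, for the whole second after the job is handed in: The plate sits flush over the pins (underside within 2 mm of the slab top, centred within 3 mm, level); the fingers still squeeze the tweezers and hold them still, the tips 20 mm apart centre to centre (17 to 23 mm), each within 4 mm sideways of its rib's line (z of plate in the frame of fixture between 0.01 and 0.0138 m and horizontal distance between plate and pins below 0.003 m and angle between plate's own z axis and vertical below 0.025 rad and angle between the x axis of plate and the x axis of fixture, either way round below 0.06 rad and distance between tip_near and tip_far between 0.017 and 0.023 m and x of tip_far in the frame of fixture between 0.006 and 0.014 m and x of tip_near in the frame of fixture between -0.014 and -0.006 m and contact force between the fingers and fixture above 1 N and velocity of joint blade_near between -0.05 and 0.05 rad/s and velocity of joint blade_far between -0.05 and 0.05 rad/s); the arm keeps its last pose, push and grip.
It fails at once if the pipe piece is moved by more than 20 mm (distance of pipe from where it was at the start of the episode above 0.02 m).
It fails at once if the hammer is moved by more than 20 mm (distance of hammer from where it was at the start of the episode above 0.02 m).
It fails at once if the can is moved by more than 20 mm (distance of can from where it was at the start of the episode above 0.02 m).
It fails at once if the angle iron is moved by more than 20 mm (distance of angle from where it was at the start of the episode above 0.02 m).
It also fails if it takes over 51 s, if anything falls off the work surface, if the arm or the gripper's body presses on something with over 40 N, if the wrist force passes 120 N, or if a joint passes its speed limit or range.

### The arm

A 6-joint arm with a two-finger parallel gripper is mounted at the origin on the work surface. World frame = base frame: x ahead of the robot, y to its left, z up, the work surface at z = 0. Lengths are in mm, angles in rad, forces in N, time in s.
With the tool pointing down it reaches from about 400 to 925 mm from the base axis. Payload 12.5 kg.
Tool frame: the origin (TCP) lies on the centre line of the jaws, within the pads' length; the fingertips stand 17 mm ahead of it and the grasp point (between the pads) lies 2 mm behind it; z points along the fingers, y is the line along which they close (so a half turn about z gives the same grasp; the last joint's range is limited). The gripper opens to 95 mm and grips with 3 to 60 N. Pads are 20 mm wide; open, the fingers measure 119 mm over their backs; the gripper's body (75 mm by 180 mm) begins 59 mm behind the grasp point.
Start: joints at [-1.423, 0.491, 1.559, -0, 1.092, -0.106], TCP at [156.95, -604.989, 231.661] pointing down, gripper open.
Joint ranges: [-3.1, 3.1], [-0.84, 2.19], [0.05, 2.79], [-1.13, 4.28], [0.06, 2.93], [-2.69, 2.69]. Speed limits (rad/s): [2.22, 2.22, 2.79, 3.14, 3.14, 3.14].

### API

Orientations are given as [roll, pitch, yaw] about the fixed x, y, z axes, in that order (R = Rz(yaw) Ry(pitch) Rx(roll)).
In Python, from cell import env gives the robot as it stands.
- The arm moves only by the tool drive_tool, never from a script. Its argument "deltas" is text: rows parted by semicolons, each of 4 numbers parted by spaces: the shift along the world's x, y, z normalised to -1 to 1, where 1 is 100 mm, then the turn about the world's z normalised to -1 to 1, where 1 is 180 degrees. A call has 1 to 10 rows; each row shifts and turns the commanded pose from where the row before left it; what a row does not reach is not made up. A row lasts 1/12 s, in which the tool goes at most 41.7 mm and 7.16 degrees, less where a joint would pass 70% of its speed; a pose out of reach is approached as far as the arm can. A call with a number of a shift or a turn outside -1 to 1 is refused whole. A call with a gripper value outside its range is refused whole. "gripper" is the closure, from 0 (fully open) to 1 (shut), set as the call begins (left out, the last holds). The fingers move at their own pace and stop on an object; the grip force is fixed at half the most. Time passes only in rows, so rows that do not move let the fingers close. It gives the time, the measured TCP pose, the force, the opening and the grip force at its end, in the units of the state.
- env.state(): the state, without advancing time (a new reading comes with each control period).
- env.read_camera(name): name is "scene" or "top" or "wrist"; returns (picture, depth): 420x560x3 uint8, red, green, blue; 420x560 float32, mm along the optical axis (not along the pixel's ray), 0 where there is no reading.
- env.camera_params(name): a dict with "mtx" (3x3 intrinsics, pixels), "camera_from_world" (4x4, takes a point from world to camera coordinates); the wrist camera has in their place "mount" (4x4, takes a point from camera to tool coordinates, whose origin is the TCP and whose axes are the flange's). Camera axes: x right, y down, z forward; pixel columns grow to the right and rows downward; lengths in mm; the calibration is good to about 2 mm. A picture is of the moment at which its call begins: read the wrist's pose just before it. camera_params takes no time and is no camera call.
- env.job_done(): hands the job in; it is judged then, once.
The state is a dict: "t": time; "joints": joint angles; "qvel": joint speeds; "tau": joint torques, N m; "eef_pos": TCP position; "tcp_rot": TCP orientation; "ft_force": force on the tool from outside, world axes, zero at the start; "moment": the same for the moment, N m; "opening": opening from 0.0 (shut) to 1.0 (fully open); "grip_force": force on a finger pad.
Only numpy, scipy, OpenCV 4.12 (cv2) and the standard library are available. Lean on these libraries where they do the work, as an engineer would, in place of code of your own. Each camera call takes 0.05 s, during which the arm holds its last target. There are 200 camera calls.

## Working session

There is one attempt and no reset: what is moved stays moved. The work goes in short steps, Python scripts to look and compute and a tool call to move; the robot and the scene stay as the last step left them, time stands still between calls to the robot, and variables do not carry over. Pictures are saved under pics/ and viewed, at most 10 in all, crops included, and the job is handed in when it is done.

Besides the shell and the picture viewer there is one more tool, called after "Emit:" as name(argument=value, ...) on one line, values as JSON. drive_tool: Moves the arm, as the interface text tells. Its arguments: {"type":"object","properties":{"deltas":{"type":"string"},"gripper":{"type":"number"}},"required":["deltas"]}

```bash
mkdir -p pics
python3 - <<'E'
from cell import env
import cv2,numpy as np
s=env.state();print(s['t'],s['eef_pos'],s['tcp_rot'],s['opening'])
for n in("scene","top"):
    p,d=env.read_camera(n);cv2.imwrite(f'pics/{n}0.png',p[:,:,::-1]);np.savez(f'pics/{n}0.npz',p=p,d=d)
    print(n,{k:np.round(v,3).tolist() for k,v in env.camera_params(n).items()})
E
```

```text
0.0 [ 156.93620063 -604.72075409  231.03322176] [-3.14043097e+00 -1.19569221e-04  2.53830039e-01] 1.000098058144858
scene {'mtx': [[484.14, 0.0, 290.396], [0.0, 484.14, 217.692], [0.0, 0.0, 1.0]], 'camera_from_world': [[0.623, 0.782, -0.002, -426.308], [0.521, -0.418, -0.745, -234.228], [-0.583, 0.463, -0.668, 1457.893], [0.0, 0.0, 0.0, 1.0]]}
top {'mtx': [[413.581, 0.0, 275.476], [0.0, 413.581, 213.2], [0.0, 0.0, 1.0]], 'camera_from_world': [[0.026, -0.999, 0.031, 10.984], [-0.985, -0.031, -0.171, 613.993], [0.172, -0.026, -0.985, 977.578], [0.0, 0.0, 0.0, 1.0]]}
```

View pics/top0.png

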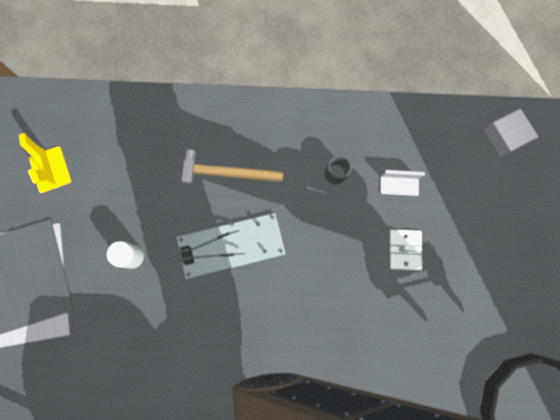

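View pics/scene0.png

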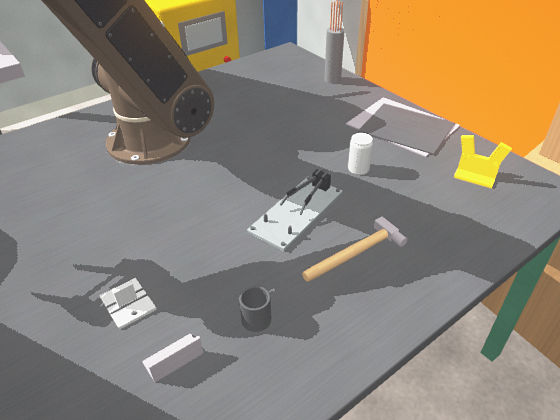

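The top view shows the plate near (406,250) with its lug, and the fixture slab with corners at about (180,238), (275,212), (285,253) and (187,278). The holder is at the left end (187,255). The pipe is at (337,168), the angle iron at (400,182), the can at (125,255) and the hammer at (235,170).

```bash
cat > h.py <<'E'
import numpy as np,cv2
from scipy.spatial.transform import Rotation as R
from cell import env
def ray(n,uv,z,T=None):
    "pixels -> world points on plane z; T: camera_from_world"
    c=env.camera_params(n);T=np.array(c['camera_from_world']) if T is None else T
    K=np.array(c['mtx']);uv=np.atleast_2d(uv).astype(float)
    d=np.c_[uv,np.ones(len(uv))]@np.linalg.inv(K).T@T[:3,:3]
    o=-T[:3,:3].T@T[:3,3]
    return o+d*((z-o[2])/d[:,2])[:,None]
def wristT(s):
    M=np.eye(4);M[:3,:3]=R.from_euler('xyz',s['tcp_rot']).as_matrix();M[:3,3]=s['eef_pos']
    return np.linalg.inv(M@np.array(env.camera_params('wrist')['mount']))
def proj(n,P,T):
    K=np.array(env.camera_params(n)['mtx']);q=(T[:3,:3]@np.atleast_2d(P).T).T+T[:3,3]
    return (q@K.T)[:,:2]/q[:,2:]
E
python3 - <<'E'
from h import *
p=np.load('pics/top0.npz')['p'];g=p.astype(int)
for n,c,z in(('slab',(232,245),12),('plate',(406,250),8)):
    print(n,'col',[g[y,x].tolist() for x,y in ((225,250),(395,245),(200,300),(270,235),(300,220))])
    m=(g.min(2)>125).astype(np.uint8)
    m=cv2.morphologyEx(m,cv2.MORPH_CLOSE,np.ones((9,9)))
    k,l,st,ce=cv2.connectedComponentsWithStats(m)
    i=l[c[1],c[0]];print(i,st[i])
    ys,xs=np.where(l==i);P=ray('top',np.c_[xs,ys],z)
    r=cv2.minAreaRect(P[:,:2].astype(np.float32));print(r,cv2.boxPoints(r).round().tolist())
for n,uv,z in(('pipe',(337,163),70),('angle',(400,175),50),('can',(123,250),100)):print(n,ray('top',uv,z).round())
print(env.camera_params('wrist'))
s=env.state();T=wristT(s)
p,d=env.read_camera('wrist');cv2.imwrite('pics/w0.png',p[:,:,::-1]);np.savez('pics/w0.npz',p=p,d=d,T=T)
E
```

```text
slab col [[157, 170, 171], [162, 168, 168], [85, 89, 93], [200, 218, 220], [104, 108, 113]]
1 [    0     0   560   411 77924]
((684.5931396484375, -13.56268310546875), (1107.388671875, 1593.9412841796875), 2.8357203006744385) [[92.0, 755.0], [171.0, -837.0], [1277.0, -782.0], [1198.0, 810.0]]
plate col [[157, 170, 171], [162, 168, 168], [85, 89, 93], [200, 218, 220], [104, 108, 113]]
1 [    0     0   560   411 77924]
((685.5338134765625, -13.82373046875), (1111.5859375, 1599.982666015625), 2.8357205390930176) [[91.0, 758.0], [170.0, -840.0], [1280.0, -785.0], [1201.0, 813.0]]
pipe [[ 743. -122.   70.]]
angle [[ 723. -288.   50.]]
can [[508. 380. 100.]]
{'mtx': array([[342.63185739,   0.        , 278.83448107],
       [  0.        , 342.63185739, 207.10032683],
       [  0.        ,   0.        ,   1.        ]]), 'mount': array([[ 5.47191301e-04, -9.60226257e-01, -2.79222558e-01,
         7.84232835e+01],
       [ 9.99999842e-01,  4.88441236e-04,  2.79981371e-04,
         4.70330405e-01],
       [-1.32461653e-04, -2.79222667e-01,  9.60226372e-01,
        -1.52848349e+02],
       [ 0.00000000e+00,  0.00000000e+00,  0.00000000e+00,
         1.00000000e+00]])}
```

View pics/w0.png

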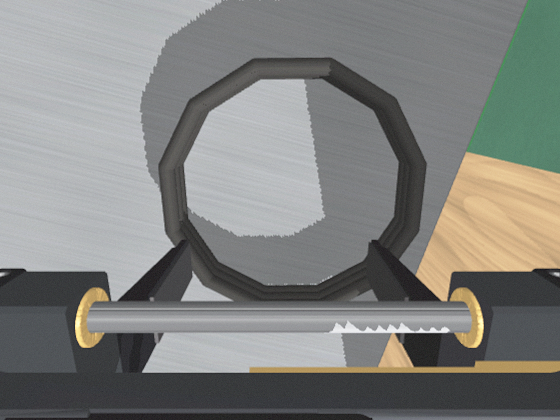

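Run:
```python
from h import *
f=np.load('pics/top0.npz');p=f['p'];g=p.astype(int)
for n,roi,z,th in(('slab',(170,200,300,290),12,128),('plate',(380,222,430,276),8,128)):
    m=np.zeros(g.shape[:2],np.uint8);x0,y0,x1,y1=roi
    m[y0:y1,x0:x1]=(g[y0:y1,x0:x1].min(2)>th)
    m=cv2.morphologyEx(m,cv2.MORPH_OPEN,np.ones((3,3)))
    c=max(cv2.findContours(m,0,1)[0],key=cv2.contourArea)[:,0]
    c=cv2.convexHull(c)[:,0]
    P=ray('top',c,z);r=cv2.minAreaRect(P[:,:2].astype(np.float32));print(n,r,cv2.boxPoints(r).round().tolist(), cv2.boxPoints(cv2.minAreaRect(c)).round().tolist())
print(ray('top',[(405,231),(406,265),(406,246)],8).round(), ray('top',[(186,255)],54).round())
w=np.load('pics/w0.npz')['d'];print('wrist depth',w[65,290],w[180,170],w[150,250],w[20,400],w[320,270])
```

```text
slab ((534.1182861328125, 137.22804260253906), (113.75376892089844, 259.8548278808594), 15.592273712158203) [[444.0, 247.0], [514.0, -3.0], [624.0, 27.0], [554.0, 278.0]] [[176.0, 236.0], [276.0, 212.0], [286.0, 255.0], [186.0, 279.0]]
plate ((537.7503662109375, -313.05072021484375), (84.18360900878906, 105.07450103759766), 88.76483154296875) [[484.0, -354.0], [589.0, -356.0], [591.0, -272.0], [486.0, -270.0]] [[390.0, 229.0], [422.0, 229.0], [422.0, 270.0], [390.0, 270.0]]
[[ 585. -311.    8.]
 [ 497. -312.    8.]
 [ 546. -313.    8.]] [[503. 243.  54.]]
wrist depth 308.7456 341.54926 381.78137 344.51184 85.84518
```

The slab measures 114x260 mm and the plate 105x84 mm, which matches the given sizes. The wrist view shows only the bench and a ring below the tool. Next I move over the plate.

Emit:
drive_tool(deltas="0.32 0.24 0 0.034;0.32 0.24 0 0.034;0.32 0.24 0 0.034;0.32 0.24 0 0.034;0.32 0.24 0 0.034;0.32 0.24 0 0.034;0.32 0.24 0 0.034;0.32 0.24 0 0.034;0.32 0.24 0 0.034;0.32 0.24 0 0.034", gripper=0)

```text
t: 0.98
eef_pos: [478.3, -363.5, 231.6]
tcp_rot: [-3.141, -0.0, 1.327]
ft_force: [0.2, 0.1, -0.1]
opening: 1.002
grip_force: 0.0
```

Emit:
drive_tool(deltas="0.3 0.26 0 0.034;0.3 0.26 0 0.034;0 0 0 0;0 0 0 0;0 0 0 0")

```text
t: 1.4
eef_pos: [536.7, -313.0, 231.3]
tcp_rot: [-3.141, -0.0, 1.535]
ft_force: [-0.1, -1.0, 0.5]
opening: 1.001
grip_force: 0.0
```

Run:
```python
from h import *
s=env.state();T=wristT(s);print(s['t'],s['eef_pos'],s['tcp_rot'])
p,d=env.read_camera('wrist');cv2.imwrite('pics/w1.png',p[:,:,::-1]);np.savez('pics/w1.npz',p=p,d=d,T=T)
```

```text
1.4 [ 536.66970834 -312.99038514  231.33149051] [-3.14096751e+00 -1.48427768e-04  1.53510931e+00]
```

View pics/w1.png

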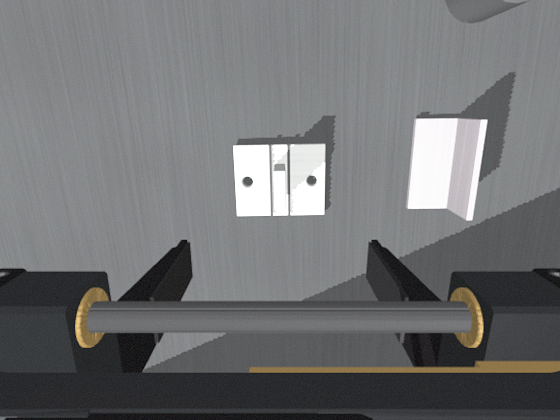

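The wrist view shows the plate at about (280,180), with holes at (247,181) and (311,180). The lug lies between the two dark ribs, and the plate outline spans 234–325 by 144–216.

Run:
```python
from h import *
f=np.load('pics/w1.npz');p=f['p'];T=f['T'];g=cv2.cvtColor(p,cv2.COLOR_RGB2GRAY).astype(float)
m=np.zeros(g.shape,np.uint8);m[130:230,220:340]=g[130:230,220:340]>165
c=np.vstack(cv2.findContours(m,0,1)[0])
r=cv2.minAreaRect(ray('wrist',c[:,0],8,T)[:,:2].astype(np.float32));print(r)
for u,v in((247,181),(311,180)):
    w=np.clip(150-g[v-7:v+8,u-7:u+8],0,None);y,x=np.mgrid[v-7:v+8,u-7:u+8]
    print((w*x).sum()/w.sum(),(w*y).sum()/w.sum(),ray('wrist',[((w*x).sum()/w.sum(),(w*y).sum()/w.sum())],8,T))
```

```text
((536.9827880859375, -313.4643249511719), (81.46292877197266, 101.27505493164062), 89.0037612915039)
247.41257966195622 180.72346910501523 [[ 501.19947273 -312.17698899    8.        ]]
311.0282634032634 179.72814685314685 [[ 572.31966161 -313.54455658    8.        ]]
```

Emit:
drive_tool(deltas="0 0 -0.3 0.006;0 0 -0.3 0;0 0 -0.3 0;0 0 -0.3 0;0 0 -0.2 0;0 0 -0.2 0;0 0 -0.13 0;0 0 -0.1 0;0 0 -0.1 0;0 0 0 0")

```text
t: 2.28
eef_pos: [535.9, -313.4, 37.2]
tcp_rot: [-3.14, -0.001, 1.553]
ft_force: [-0.2, 0.7, 0.7]
opening: 1.003
grip_force: 0.0
```

Emit:
drive_tool(deltas="0 0 0 0;0 0 0 0;0 0 0 0;0 0 0 0;0 0 0 0;0 0 0 0;0 0 0 0;0 0 0 0;0 0 0 0;0 0 0 0", gripper=1)

```text
t: 3.12
eef_pos: [537.0, -313.0, 38.7]
tcp_rot: [3.142, 0.0, 1.554]
ft_force: [-0.1, 0.5, -0.1]
opening: 0.354
grip_force: 0.0
```

Emit:
drive_tool(deltas="0 0 0 0;0 0 0 0;0 0 0 0;0 0 0 0;0 0 0 0;0 0 0 0;0 0 0 0")

```text
t: 3.7
eef_pos: [537.0, -313.0, 38.7]
tcp_rot: [3.141, 0.0, 1.554]
ft_force: [0.3, 0.5, -0.4]
opening: 0.121
grip_force: 30.0
```

Emit:
drive_tool(deltas="0 0 0.05 0;0 0 0.1 0;0 0 0.2 0;0 0 0.2 0;0 0 0.2 0;0 0 0.2 0;0 0 0.1 0;0 0 0 0;0 0 0 0")

```text
t: 4.45
eef_pos: [536.8, -312.9, 143.8]
tcp_rot: [3.141, 0.0, 1.554]
ft_force: [-1.0, 0.4, -3.4]
opening: 0.126
grip_force: 30.0
```

Emit:
drive_tool(deltas="0.05 0.2 0 0.0115;0.05 0.3 0 0.0115;0.05 0.35 0 0.0115;0.05 0.4 0 0.0115;0.05 0.4 0 0.0115;0.05 0.4 0 0.0115;0.05 0.37 0 0.0115;0.05 0.25 0 0.0115;0.05 0.1 0 0")

```text
t: 5.2
eef_pos: [581.3, -32.5, 142.3]
tcp_rot: [-3.139, -0.002, 1.848]
ft_force: [-0.2, -0.3, -3.7]
opening: 0.124
grip_force: 30.0
```

Emit:
drive_tool(deltas="0 0 0 0;0 0 0 0;0 0 0 0;0 0 0 0;0 0 0 0")

```text
t: 5.62
eef_pos: [581.7, -37.2, 143.5]
tcp_rot: [-3.141, -0.0, 1.842]
ft_force: [0.0, 0.4, -2.7]
opening: 0.125
grip_force: 30.0
```

Run:
```python
from h import *
s=env.state();T=wristT(s);print(s['t'],s['eef_pos'],s['tcp_rot'],s['ft_force'])
p,d=env.read_camera('wrist');cv2.imwrite('pics/w2.png',p[:,:,::-1]);np.savez('pics/w2.npz',p=p,d=d,T=T)
```

```text
5.6167 [581.74801184 -37.18308818 143.47971488] [-3.14134222e+00 -7.75848040e-05  1.84160004e+00] [ 0.01856463  0.38924064 -2.69418317]
```

View pics/w2.png

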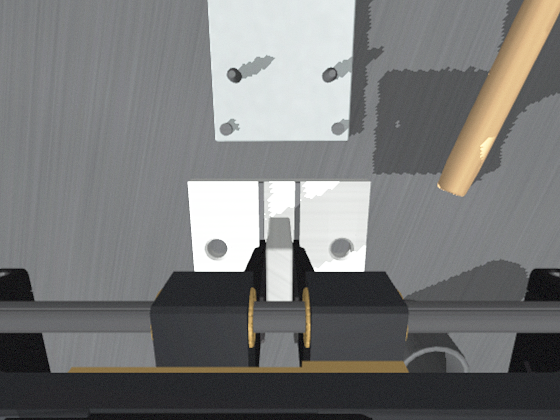

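The wrist view shows pins at about (234,75) and (330,74), slab edges at columns 210–355 and the slab's end at row 140. The gripped plate's holes are at (217,248) and (341,248). I zoom in for precise centres.

Run:
```python
from h import *
p=np.load('pics/w2.npz')['p'][:,:,::-1]
r=lambda x,y,w,h,k:cv2.resize(np.ascontiguousarray(p[y:y+h,x:x+w]),None,fx=k,fy=k,interpolation=cv2.INTER_NEAREST)
cv2.imwrite('pics/z2.png',np.vstack([np.hstack([r(214,55,40,30,10),r(310,55,40,30,10)]),np.hstack([r(197,233,40,30,10),r(321,233,40,30,10)])]))
```

```text
(no output)
```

View pics/z2.png

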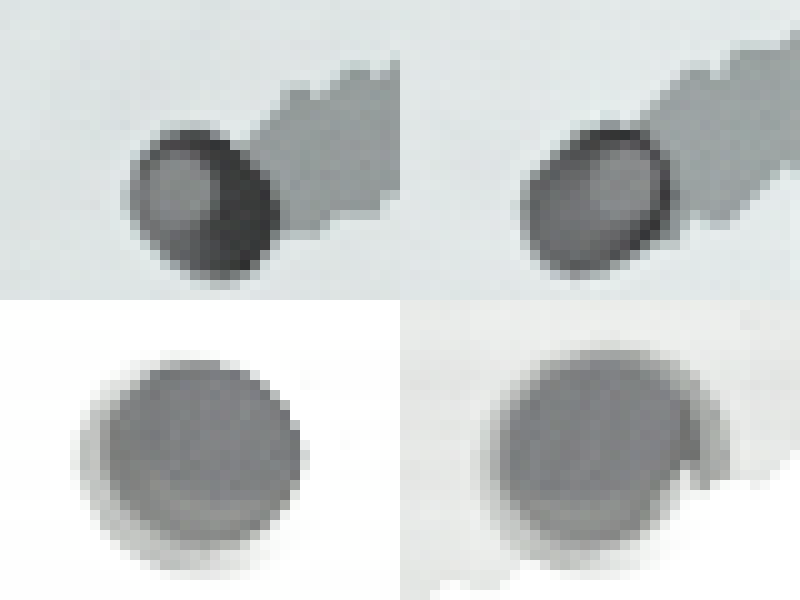

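Pin tops are at about (231.7,73.2) and (332.0,72.8). The plate's hole centres are at about (215.5,248.7) and (340.5,248.6).

Run:
```python
from h import *
f=np.load('pics/w2.npz');p=f['p'];T=f['T']
P=ray('wrist',[(231.7,73.2),(332,72.8)],34,T);H=ray('wrist',[(215.5,248.7),(340.5,248.6)],112.8,T)
B=ray('wrist',[(236,76.8),(328,76.8)],12,T)
def rep(n,a):
    d=a[1]-a[0];print(n,a.mean(0).round(2),np.hypot(*d[:2]).round(2),np.arctan2(d[1],d[0]).round(4))
rep('pins',P);rep('base',B);rep('holes',H)
print('move',(P.mean(0)-H.mean(0)).round(2))
g=p.min(2);
m=np.zeros(g.shape,np.uint8);m[0:160,190:370]=(g[0:160,190:370]>175)
m=cv2.morphologyEx(m,cv2.MORPH_CLOSE,np.ones((3,3)))
E=[]
for v in range(5,60,5):
    x=np.where(m[v,195:370])[0]+195;E.append(((x[0]-.5,v),(x[-1]+.5,v)))
L=[ray('wrist',[e[i] for e in E],12,T)[:,:2].astype(np.float32) for i in(0,1)]
for l in L: print(cv2.fitLine(l,2,0,.01,.01).ravel().round(3))
```

```text
pins [556.    61.64  34.  ] 71.8 0.2751
base [556.52  60.96  12.  ] 71.59 0.2714
holes [580.78 -37.39 112.8 ] 72.3 0.272
move [-24.78  99.03 -78.8 ]
[ 2.73000e-01 -9.62000e-01  4.94582e+02  7.78070e+01]
[ 2.70000e-01 -9.63000e-01  5.99121e+02  1.06901e+02]
```

Emit:
drive_tool(deltas="-0.05 0.2 0 0;-0.05 0.2 0 0;-0.05 0.2 0 0;-0.05 0.2 0 0;-0.03 0.13 -0.1 0;-0.015 0.058 -0.15 0;0 0 -0.2 0;0 0 -0.12 0;0 0 -0.05 0;0 0 0 0")

```text
t: 6.5
eef_pos: [557.0, 62.4, 80.2]
tcp_rot: [-3.139, -0.001, 1.843]
ft_force: [-0.2, 0.2, -3.1]
opening: 0.122
grip_force: 30.0
```

Emit:
drive_tool(deltas="0 0 0 0;0 0 0 0;0 0 0 0;0 0 0 0")

```text
t: 6.83
eef_pos: [557.7, 62.7, 82.3]
tcp_rot: [3.14, 0.0, 1.843]
ft_force: [-0.3, 0.2, -1.8]
opening: 0.127
grip_force: 30.0
```

Run:
```python
from h import *
s=env.state();T=wristT(s);print(s['t'],s['eef_pos'],s['tcp_rot'],s['ft_force'])
p,d=env.read_camera('wrist');np.savez('pics/w3.npz',p=p,d=d,T=T);p=p[:,:,::-1]
h=s['eef_pos'][2]-38.7
tx=np.array([np.cos(s['tcp_rot'][2]),np.sin(s['tcp_rot'][2])])
print(proj('wrist',[(556,61.6,34),],T))
r=lambda x,y,w,h,k:cv2.resize(np.ascontiguousarray(p[y:y+h,x:x+w]),None,fx=k,fy=k,interpolation=cv2.INTER_NEAREST)
cv2.imwrite('pics/z3.png',np.vstack([r(180,150,200,80,4),np.hstack([r(196,233,40,26,10),r(321,233,40,26,10)])]))
```

```text
6.8333 [557.73939738  62.700484    82.30436058] [3.14040799e+00 3.33928479e-04 1.84326745e+00] [-0.34511217  0.18911473 -1.83719335]
[[276.38370512 238.46434302]]
```

View pics/z3.png

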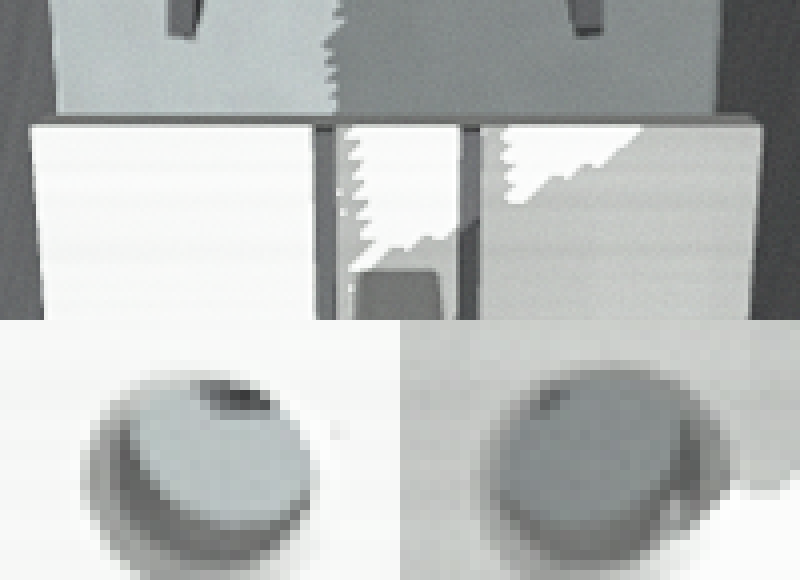

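Through the holes the pin tops are just visible at about (220,240) and (335,240), where the estimate predicts them. The plate needs a trim of about a millimetre, then it can go down.

Emit:
drive_tool(deltas="-0.006 -0.011 0 0;0 0 -0.03 0;0 0 0 0;0 0 0 0;0 0 0 0;0 0 0 0")

```text
t: 7.38
eef_pos: [556.9, 61.7, 78.6]
tcp_rot: [3.142, -0.0, 1.843]
ft_force: [-0.1, -0.1, -2.4]
opening: 0.124
grip_force: 30.0
```

Emit:
drive_tool(deltas="0.002 -0.001 -0.02 0;0 0 -0.03 0;0 0 -0.03 0;0 0 -0.03 0;0 0 -0.03 0;0 0 0 0;0 0 0 0")

```text
t: 7.97
eef_pos: [557.0, 61.6, 64.4]
tcp_rot: [-3.141, -0.0, 1.843]
ft_force: [0.3, 0.1, -2.1]
opening: 0.129
grip_force: 30.0
```

Past the taper tops with no contact force. Continuing down.

Emit:
drive_tool(deltas="0 0 -0.03 0;0 0 -0.03 0;0 0 -0.02 0;0 0 -0.02 0;0 0 -0.01 0;0 0 0 0;0 0 0 0;0 0 0 0")

```text
t: 8.63
eef_pos: [557.1, 61.6, 53.7]
tcp_rot: [3.141, 0.0, 1.843]
ft_force: [-0.7, 0.3, -3.3]
opening: 0.125
grip_force: 30.0
```

Emit:
drive_tool(deltas="0 0 -0.01 0;0 0 -0.01 0;0 0 -0.01 0;0 0 0 0;0 0 0 0;0 0 0 0;0 0 0 0")

```text
t: 9.22
eef_pos: [557.1, 61.6, 50.7]
tcp_rot: [3.141, 0.0, 1.843]
ft_force: [-0.2, 0.0, -1.8]
opening: 0.125
grip_force: 30.0
```

Emit:
drive_tool(deltas="0 0 -0.01 0;0 0 0 0;0 0 0 0;0 0 0 0;0 0 0 0")

```text
t: 9.63
eef_pos: [557.1, 61.6, 50.6]
tcp_rot: [3.141, 0.0, 1.843]
ft_force: [-3.4, 0.5, 10.4]
opening: 0.123
grip_force: 30.0
```

Seated, with contact at about 10 N and the expected height. I release, then rise.

Emit:
drive_tool(deltas="0 0 0 0;0 0 0 0;0 0 0 0;0 0 0 0;0 0 0 0;0 0 0 0;0 0 0 0;0 0 0 0;0 0 0 0;0 0 0 0", gripper=0)

```text
t: 10.47
eef_pos: [558.4, 61.9, 50.9]
tcp_rot: [3.138, 0.001, 1.843]
ft_force: [6.1, 3.6, 11.1]
opening: 0.764
grip_force: 5.7
```

Emit:
drive_tool(deltas="0 0 0 0;0 0 0 0;0 0 0 0;0 0 0 0;0 0 0 0;0 0 0.1 0;0 0 0.2 0;0 0 0.3 0;0 0 0.3 0;0 0 0.3 0")

```text
t: 11.3
eef_pos: [556.7, 61.6, 171.5]
tcp_rot: [-3.141, -0.0, 1.843]
ft_force: [0.1, -0.3, -0.3]
opening: 0.997
grip_force: 0.0
```

Emit:
drive_tool(deltas="0 0 0.2 0;0 0 0.1 0;0 0 0 0;0 0 0 0;0 0 0 0;0 0 0 0")

```text
t: 11.8
eef_pos: [556.5, 61.6, 198.2]
tcp_rot: [-3.139, -0.001, 1.843]
ft_force: [-0.3, 0.2, 0.4]
opening: 1.003
grip_force: 0.0
```

Run:
```python
from h import *
s=env.state();T=wristT(s);print(s['t'],s['eef_pos'],s['tcp_rot'],s['ft_force'],s['opening'])
p,d=env.read_camera('wrist');np.savez('pics/w4.npz',p=p,d=d,T=T);cv2.imwrite('pics/w4.png',p[:,:,::-1])
```

```text
11.8 [556.54702849  61.58259965 198.19442144] [-3.13928165e+00 -6.93204845e-04  1.84336955e+00] [-0.30339581  0.22288772  0.40486479] 1.0027050637064359
```

View pics/w4.png

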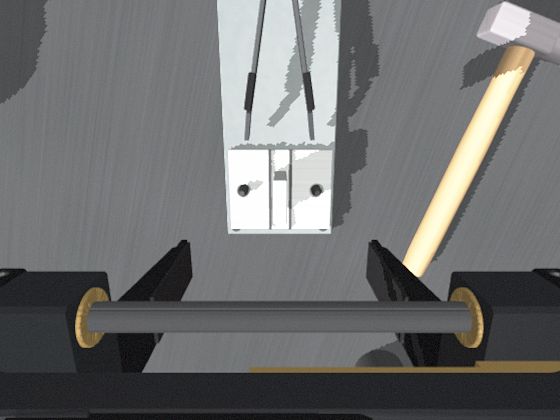

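The wrist view shows the plate sitting square on the slab, with pins through the holes at (244,190) and (317,190). The ribs at columns 270 and 290 are centred between the tweezer tips at (247,138) and (312,138). Next I move over the thumb pads and descend with the gripper open.

Emit:
drive_tool(deltas="-0.06 0.2 0 0;-0.06 0.25 0 0;-0.06 0.25 0 0;-0.057 0.167 -0.2 0;0 0 -0.3 0;0 0 -0.3 0;0 0 -0.2 0;0 0 -0.1 0;0 0 0 0;0 0 0 0")

```text
t: 12.68
eef_pos: [533.5, 148.3, 89.6]
tcp_rot: [-3.141, -0.0, 1.843]
ft_force: [0.5, 1.0, 0.5]
opening: 1.003
grip_force: 0.0
```

Emit:
drive_tool(deltas="0 0 0 0;0 0 0 0;0 0 0 0")

```text
t: 12.93
eef_pos: [533.8, 148.3, 90.7]
tcp_rot: [3.14, 0.0, 1.843]
ft_force: [-0.1, 0.2, 0.0]
opening: 1.0
grip_force: 0.0
```

Run:
```python
from h import *
s=env.state();T=wristT(s);print(s['t'],s['eef_pos'],s['tcp_rot'],s['ft_force'],s['opening'])
p,d=env.read_camera('wrist');np.savez('pics/w5.npz',p=p,d=d,T=T);cv2.imwrite('pics/w5.png',p[:,:,::-1])
```

```text
12.9333 [533.80684614 148.32964955  90.74456349] [3.13965284e+00 2.29192410e-04 1.84334911e+00] [-0.05072268  0.16734917  0.04668028] 1.0002018036986262
```

View pics/w5.png

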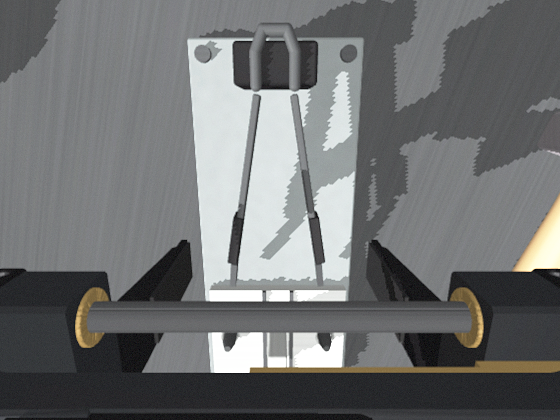

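The wrist view shows the thumb pads at (236,238) and (318,238), inside the open fingers at columns 190 and 370. The pads' centre is about 1 mm left of the tool. I correct that and go down.

Emit:
drive_tool(deltas="-0.011 -0.001 -0.1 0;0 0 -0.1 0;0 0 -0.1 0;0 0 -0.1 0;0 0 -0.06 0;0 0 0 0;0 0 0 0;0 0 0 0")

```text
t: 13.65
eef_pos: [532.4, 148.2, 43.7]
tcp_rot: [3.141, 0.0, 1.843]
ft_force: [-0.9, -0.5, 0.9]
opening: 0.998
grip_force: 0.0
```

Emit:
drive_tool(deltas="0 0 0 0;0 0 0 0;0 0 0 0;0 0 0 0;0 0 0 0;0 0 0 0;0 0 0 0;0 0 0 0;0 0 0 0;0 0 0 0", gripper=0.6)

```text
t: 14.48
eef_pos: [532.4, 148.0, 43.7]
tcp_rot: [3.141, 0.0, 1.843]
ft_force: [0.1, -4.2, -0.4]
opening: 0.414
grip_force: 2.8
```

Emit:
drive_tool(deltas="0 0 0 0;0 0 0 0;0 0 0 0;0 0 0 0;0 0 0 0;0 0 0 0", gripper=0.7)

```text
t: 14.98
eef_pos: [532.3, 148.0, 43.7]
tcp_rot: [3.142, 0.0, 1.844]
ft_force: [0.2, -5.3, 0.6]
opening: 0.302
grip_force: 3.9
```

Emit:
drive_tool(deltas="0 0 0 0;0 0 0 0;0 0 0 0;0 0 0 0;0 0 0 0;0 0 0 0", gripper=0.706)

```text
t: 15.48
eef_pos: [532.2, 147.9, 43.7]
tcp_rot: [-3.141, 0.0, 1.844]
ft_force: [0.3, -6.2, -0.1]
opening: 0.294
grip_force: 4.1
```

Run:
```python
from h import *
s=env.state();T=wristT(s);print(s['t'],s['eef_pos'],s['ft_force'],s['opening'],s['grip_force'])
p,d=env.read_camera('wrist');np.savez('pics/w6.npz',p=p,d=d,T=T)
a=p[:,:,::-1]
q,d=env.read_camera('scene');b=cv2.resize(np.ascontiguousarray(q[160:260,240:350,::-1]),None,fx=5,fy=5)[:420,:]
cv2.imwrite('pics/w6.png',np.vstack([cv2.resize(a,(400,300)),cv2.resize(b[:,:],(400,300))]))
# fixture-frame prediction of blade tips/pads in wrist view
y=.2735;c=np.array([556.2,61.4]);X=np.array([np.cos(y),np.sin(y)]);Y=np.array([-np.sin(y),np.cos(y)])
for x,f in((-10,70),(10,70),(-10,95),(10,95)):
    w=c+X*x+Y*(f+75);print(x,f,proj('wrist',[(*w,46)],T).round(1))
```

```text
15.4833 [532.23912776 147.94272187  43.65248259] [ 0.29640367 -6.15687492 -0.1325252 ] 0.29407977249283485 4.0712795779109
-10 70 [[256.6 162.5]]
10 70 [[302.  162.5]]
-10 95 [[255.5 103.3]]
10 95 [[303.1 103.3]]
```

View pics/w6.png

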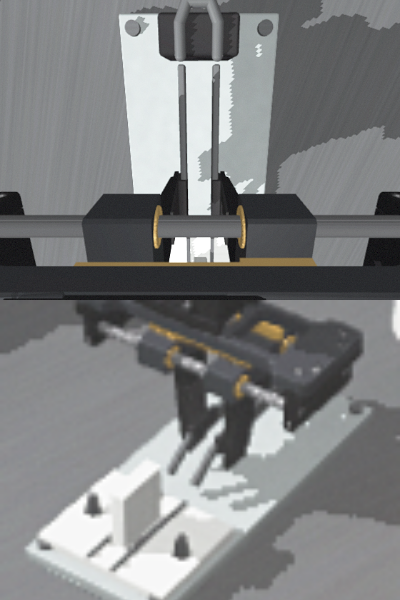

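The wrist view shows the blades nearly parallel, and the scene view shows the tips ending in line with the ribs. One quick numeric check of lateral bias.

Run:
```python
from h import *
f=np.load('pics/w6.npz');p=f['p'];T=f['T'];g=p.min(2)
y=.2735;c=np.array([556.2,61.4]);X=np.array([np.cos(y),np.sin(y)]);Y=np.array([-np.sin(y),np.cos(y)])
for v in(110,140,170,200,225):
    r=g[v,235:325];d=np.where(r<150)[0]+235;l=d[d<279];R_=d[d>279]
    e=[(l[l<270].min(),v),(l.max(),v),(R_.min(),v),(R_.max(),v)]
    w=ray('wrist',e,37,T)[:,:2]-c
    print(v,[x for x,_ in e],(w@X).round(1),(w@Y-75).round(0))
```

```text
110 [np.int64(250), np.int64(259), np.int64(297), np.int64(307)] [-13.1  -9.1   7.9  12.4] [92. 92. 92. 92.]
140 [np.int64(250), np.int64(260), np.int64(297), np.int64(306)] [-13.4  -8.8   8.1  12.3] [79. 79. 79. 79.]
170 [np.int64(251), np.int64(260), np.int64(297), np.int64(306)] [-13.3  -9.1   8.3  12.6] [65. 65. 65. 65.]
200 [np.int64(252), np.int64(261), np.int64(296), np.int64(305)] [-13.1  -8.8   8.1  12.4] [50. 50. 50. 50.]
225 [np.int64(253), np.int64(261), np.int64(295), np.int64(305)] [-12.9  -9.    7.8  12.7] [38. 38. 38. 38.]
```

Both blades hold constant x along their length, so they are parallel at the marked gap. Handing in.

```bash
python3 -c "
from cell import env
print(env.job_done())"
```

```text
the job is handed in; nothing more can be done
None
```

The plate is seated flush over the pins and released, the tweezers are held at the marked gap (28 mm over the pads, blades parallel in the wrist view), and the job was handed in at about 15.6 s; no verdict came back.

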